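# Height check of a moulded sample cup

### The arm

A 7-joint arm with a two-finger parallel gripper is mounted at the origin on the work surface. World frame = base frame: x ahead of the robot, y to its left, z up, the work surface at z = 0. Lengths are in m, angles in rad, forces in N, time in s.
With the tool pointing down it reaches from about 0.425 to 1.025 m from the base axis. Payload 9.4 kg.
Tool frame: the origin (TCP) lies at the very end of the fingers, on their centre line; the grasp point (between the pads) lies env.tcp_to_grasp behind it (env.tcp_to_grasp is the distance from the TCP to the grasp point, in m); z points along the fingers, y is the line along which they close (so a half turn about z gives the same grasp; the last joint's range is limited). The gripper opens to 93 mm and grips with 3 to 60 N. Pads are 15 mm wide; open, the fingers measure 128 mm over their backs; the gripper's body (75 mm by 188 mm) begins 65 mm behind the grasp point.
Start: joints at [1.211, 0.599, -0.003, 1.599, 0.002, 0.943, -0.08], TCP at [0.202, -0.696, 0.219] pointing down, gripper open.
Joint ranges: [-2.57, 2.57], [-0.35, 1.97], [-1.29, 1.29], [0.11, 2.56], [-1.05, 4.19], [0.11, 1.86], [-2.63, 2.63]. Speed limits (rad/s): [2.22, 2.22, 3.01, 3.01, 3.14, 3.14, 3.14].

### API

Orientations are given as a 3x3 rotation matrix whose columns are the frame's x, y, z axes.
In Python, from workcell import env gives the robot as it stands.
- The arm moves only by the tool carry_out, never from a script. Its argument "rows" is text: rows parted by semicolons, each of 5 numbers parted by spaces: the finger opening in mm, from 0 to 93, then the shift along the tool's x, y, z in mm, then the turn about the tool's z in rad. In form: gripper x y z yaw; .... A call has exactly 5 rows; each row is the pose to reach, as a shift and turn from the pose commanded when the call began, along the tool's axes at that moment; what a row does not reach only later rows make up. A row lasts 1/8 s, in which the tool goes at most 62.5 mm and 10.7 degrees, less where a joint would pass 70% of its speed; a pose out of reach is approached as far as the arm can. A call with a gripper value outside its range is refused whole. The fingers move at their own pace and stop on an object; the grip force is fixed at half the most. Time passes only in rows, so rows that repeat a pose let the fingers close, or fill a call up. It gives the time, the measured TCP pose, the force, the opening and the grip force at its end, in the units of the state.
- env.read_state(): the state, without advancing time (a new reading comes with each control period).
- env.capture(name): name is "side" or "top"; returns the picture (384x512x3 uint8, blue, green, red); there is no depth.
- env.camera_model(name): a dict with "K" (3x3 intrinsics, pixels), "dist_coeffs" ([k1, k2, p1, p2, k3] as OpenCV has them; the pictures are not rectified), "world_from_camera" (4x4, takes a point from camera to world coordinates). Camera axes: x right, y up, looking along -z (the intrinsics and any distortion apply to the point x, -y, -z); pixel columns grow to the right and rows downward; lengths in m; the calibration is good to about 2 mm. A picture is of the moment at which its call begins. camera_model takes no time and is no camera call.
- env.hand_in(): hands the job in; it is judged then, once.
The state is a dict: "clock": time; "qpos": joint angles; "joint_velocities": joint speeds; "tau": joint torques, N m; "position": TCP position; "orientation": TCP orientation; "wrist_force": force on the tool from outside, world axes, zero at the start; "wrist_torque": the same for the moment, N m; "grip_width": opening from 0.0 (shut) to 1.0 (fully open); "grasp_force": force on a finger pad.
Only numpy, scipy, OpenCV 4.12 (cv2) and the standard library are available. Lean on these libraries where they do the work, as an engineer would, in place of code of your own. Each camera call takes 0.05 s, during which the arm holds its last target. There are 200 camera calls.

### The job

Check the height of a cup from the new batch: lift the top cup off the nested pile of wide cups, stand it mouth down on the bench gauge's plate and push it in under the raised foot until it is against both locating pins. Then press the gauge's cap down gently until the foot rests on the cup, and leave it standing there with the foot on it. Leave the other cups nested as they are, and do not disturb the narrow cups, the sieve or the jar.

Things in the scene. Friction and masses are not known exactly. Their poses are not given: they have to be found in the camera images.
- wide_cup_top: top cup of the pile of four wide white plastic cups, the one to check. Tapered, mouth down: 62 mm outside diameter at the rim (bottom), 39 mm at the closed flat base (top), straight sides, 2 mm wall, 44 to 47 mm high (to be measured), 25 to 50 g. Origin: centre of the rim plane (lowest plane); z points up to the base. It sits loosely over the next cup, its rim 14 mm above that cup's
- wide_cup_2: second wide cup from the top, same shape and origin; stays in the pile
- wide_cup_3: third wide cup from the top, same shape and origin; stays in the pile
- wide_cup_4: lowest wide cup of the pile, standing mouth down on the bench, same shape and origin; stays
- narrow_cup_top: top cup of another pile, of two narrow white cups (rim diameter 46 mm, base 28 mm, height 38 mm, its rim 14 mm above that of the lower one), mouth down; origin at the centre of the rim plane. Not to be touched
- narrow_cup_2: the lower narrow cup, standing on the bench, same shape and origin; not to be touched
- gauge: bench height gauge, fixed. Origin: centre of the plate's underside; x from the open front to the column at the back, z up. Plate 220 (x) by 130 mm, top 22 mm above the bench. Column 26 mm thick at x = 85 mm, 222 mm high. Round digital indicator over the foot axis (x = 30 mm): 58 mm diameter, 26 mm thick along x, 136 to 194 mm above the bench, 11 mm stems from 113 to 202 mm
- seat (a point): point on the plate's top on the foot axis, gauge x = 30 mm, y = 0: the cup's rim centre is here (within 2 mm) when it touches both locating pins. The two upright pins, 8 mm diameter, 16 mm high, stand on the plate at gauge x = 47 mm, y = +30 and -30 mm, a little behind the foot axis on either side
- plate_front (a point): point on the plate's top at gauge x = -62 mm, y = 0, on the open front part, 92 mm in front of the seat: room to set a cup down from above; the plate's front edge is 48 mm further forward
- foot: flat round steel foot at the lower end of the gauge's spindle, 24 mm diameter, 6 mm thick; origin: centre of its lower face, which touches the cup. It moves straight up and down
- cap (a point): centre of the top of the round metal cap (20 mm diameter) at the upper end of the spindle, straight above the foot and 172 mm above its lower face, clear of the indicator: push here to lower the foot
- spindle (a joint): how far the foot has been lowered from fully raised, m, 0 to 0.045: the opening between foot and plate is 0.070 minus this value. The spindle is spring-balanced and stays where it is left; about 1.5 N on the cap pushes it down at any height, and the resistance rises sharply when the foot meets the cup
- sieve: steel test sieve, 100 mm diameter, 40 mm high, on the bench; origin: centre of its underside. Not to be touched
- jar: glass jar with a white cap, 60 mm diameter, 85 mm high, on the bench; origin: centre of its underside. Not to be touched
Not all that is in view belongs to the job. Leave any black or turquoise look-alike of the wide_cup_top alone.

How it is judged:
On the way, in this order (a step that is already met when the one before it is completed fails the run):
1. the top wide cup is lifted clear of the pile, the next one staying behind (height (world z) of wide_cup_top above 0.07 m and height (world z) of wide_cup_2 below 0.034 m), for 0.1 s.
2. the cup stands mouth down on the plate, home against the pins, with the foot still clear above it (distance between wide_cup_top and seat below 0.005 m and angle between wide_cup_top's own z axis and vertical below 0.06 rad and z of foot in the frame of wide_cup_top above 0.048 m), for 0.1 s.
At the end, for the whole second after the job is handed in: the wide cup taken from the top stands mouth down (within 0.06 rad) and still on the plate, its rim centre within 5 mm of the seat, the foot pressing on it with over 0.1 N; the other three wide cups are nested within 6 mm of one axis and within 20 mm of their start (distance between wide_cup_top and seat below 0.005 m and angle between wide_cup_top's own z axis and vertical below 0.06 rad and linear speed of wide_cup_top below 0.01 m/s and contact force between foot and wide_cup_top above 0.1 N and horizontal distance between wide_cup_2 and wide_cup_3 below 0.006 m and horizontal distance between wide_cup_3 and wide_cup_4 below 0.006 m and height (world z) of wide_cup_2 below 0.032 m and height (world z) of wide_cup_3 below 0.018 m and angle between wide_cup_2's own z axis and vertical below 0.1 rad and distance of wide_cup_4 from where it was at the start of the episode below 0.02 m); the robot touches nothing.
It fails at once if the foot is pressed on the cup with more than 30 N (contact force between foot and wide_cup_top above 30 N).
It fails at once if the second wide cup is pulled out of the pile (height (world z) of wide_cup_2 above 0.045 m).
It fails at once if the rest of the pile is shoved by more than 20 mm (distance of wide_cup_4 from where it was at the start of the episode above 0.02 m).
It fails at once if the narrow cups are disturbed by more than 10 mm (distance of any of narrow_cup_top, narrow_cup_2 from where it was at the start of the episode above 0.01 m).
It fails at once if the sieve or the jar is disturbed by more than 10 mm (distance of any of sieve, jar from where it was at the start of the episode above 0.01 m).
It also fails if it takes over 64 s, if anything falls off the work surface, if the arm or the gripper's body presses on something with over 40 N, if the wrist force passes 120 N, or if a joint passes its speed limit or range.

## Working session

There is one attempt and no reset: what is moved stays moved. The work goes in short steps, Python scripts to look and compute and a tool call to move; the robot and the scene stay as the last step left them, time stands still between calls to the robot, and variables do not carry over. Pictures are saved under pics/ and viewed, at most 10 in all, crops included, and the job is handed in when it is done.

Besides the shell and the picture viewer there is one more tool, called after "Emit:" as name(argument=value, ...) on one line, values as JSON. carry_out: Moves the arm, as the interface text tells. Its arguments: {"type":"object","properties":{"rows":{"type":"string"}},"required":["rows"]}

```bash
mkdir -p pics && ls
python3 - <<'E'
from workcell import env
import cv2
for n in("side","top"):
    cv2.imwrite(f"pics/{n}0.png",env.capture(n)); m=env.camera_model(n); print(n,m)
s=env.read_state(); print(s, env.tcp_to_grasp)
E
```

```text
pics
side {'K': array([[374.56435494,   0.        , 255.77363572],
       [  0.        , 374.56435494, 184.23114844],
       [  0.        ,   0.        ,   1.        ]]), 'dist_coeffs': array([-0.11944273,  0.        ,  0.        ,  0.        ,  0.        ]), 'world_from_camera': array([[-0.93782414,  0.19533073, -0.28693515,  0.30158527],
       [-0.34622477, -0.46737332,  0.81344366,  0.69998145],
       [ 0.02478471,  0.86221116,  0.50594232,  0.64124251],
       [ 0.        ,  0.        ,  0.        ,  1.        ]])}
top {'K': array([[364.53821209,   0.        , 249.43662115],
       [  0.        , 364.53821209, 190.2606326 ],
       [  0.        ,   0.        ,   1.        ]]), 'dist_coeffs': array([0.03517162, 0.        , 0.        , 0.        , 0.        ]), 'world_from_camera': array([[-0.01397237,  0.98514957, -0.17112892,  0.42910084],
       [-0.99955234, -0.00923324,  0.02845799, -0.03328655],
       [ 0.02645531,  0.17144994,  0.98483757,  1.03280295],
       [ 0.        ,  0.        ,  0.        ,  1.        ]])}
{'clock': 0.1, 'qpos': array([ 1.21133939,  0.6000347 , -0.00252315,  1.6000686 ,  0.00177821,
        0.94286504, -0.07979023]), 'joint_velocities': array([-8.28577494e-04, -2.65173914e-03, -1.81794216e-03, -5.65865094e-05,
        1.82609336e-03,  1.80075046e-03, -5.02023753e-04]), 'tau': array([ 5.71173397e-03, -7.66550732e+01,  1.50218356e+00, -2.52933490e+01,
       -5.22798020e-02,  1.35923046e-02,  6.62951447e-05]), 'position': array([ 0.20213583, -0.69579608,  0.21784744]), 'orientation': array([[ 9.60279040e-01,  2.79041065e-01, -4.99145598e-04],
       [ 2.79041484e-01, -9.60278195e-01,  1.27961536e-03],
       [-1.22253402e-04, -1.36807014e-03, -9.99999057e-01]]), 'wrist_force': array([-0.54988514,  0.1271362 , -0.48895912]), 'wrist_torque': array([0.03657526, 0.02568562, 0.03642467]), 'grasp_force': 0.0, 'grip_width': 0.99971133595013} 0.0188
```

View pics/side0.png

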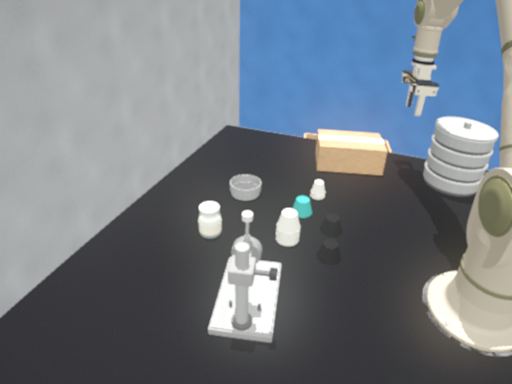

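View pics/top0.png

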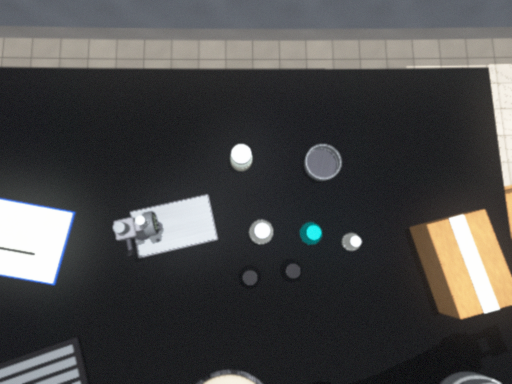

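The side view shows the pile at about (288,227) and the gauge at (243,300), column nearest the camera. In the top view the pile is at (261,231), and the plate spans (130–217, 195–257) with its front to the right. I'll zoom in to measure.

Run:
```python
import cv2
t=cv2.imread("pics/top0.png")[180:270,105:285]; s=cv2.imread("pics/side0.png")[170:345,190:340]
cv2.imwrite("pics/tz.png",cv2.resize(t,None,fx=4.4,fy=4.4,interpolation=cv2.INTER_CUBIC))
cv2.imwrite("pics/sz.png",cv2.resize(s,None,fx=3.4,fy=3.4,interpolation=cv2.INTER_CUBIC))
```

```text
(no output)
```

View pics/tz.png

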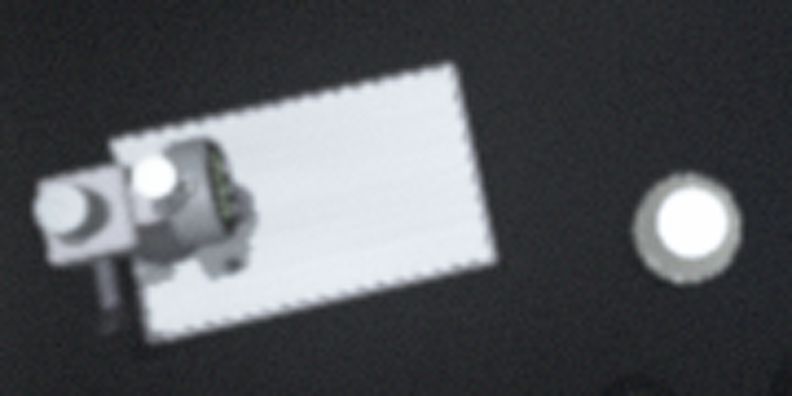

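View pics/sz.png

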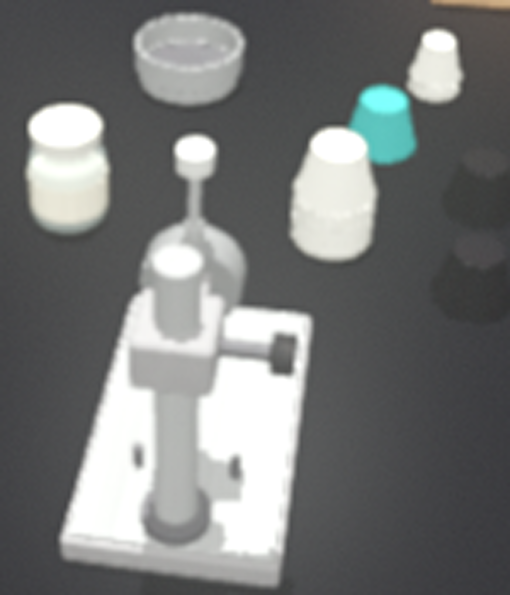

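The zooms show the plate corners in the top crop at (112,138), (455,65), (496,262) and (150,342). The cap is at (153,177), the pile base at (691,222) and the widest ring at about (687,228). In the side crop the cap is at (196,145), the pile base at (338,147) and the pins at (138,456) and (236,467).

```bash
cat > h.py <<'E'
from workcell import env
import numpy as np, cv2
from scipy.optimize import least_squares
M={n:env.camera_model(n) for n in("side","top")}
def proj(n,P):
    m=M[n]; T=np.linalg.inv(np.array(m["world_from_camera"])); F=np.diag([1.,-1,-1])
    R=F@T[:3,:3]; t=F@T[:3,3]
    return cv2.projectPoints(np.atleast_2d(np.array(P,float)),cv2.Rodrigues(R)[0],t,m["K"],np.array(m["dist_coeffs"]))[0][:,0]
def onplane(n,px,z):
    return least_squares(lambda p:(proj(n,[[p[0],p[1],z]])-px).ravel(),[.6,0]).x
tz=lambda u,v:np.array([(u+.5)/4.4-.5+105,(v+.5)/4.4-.5+180])
sz=lambda u,v:np.array([(u+.5)/3.4-.5+190,(v+.5)/3.4-.5+170])
E
python3 - <<'E'
from h import *
C=[onplane("top",tz(*p),.022) for p in((112,138),(455,65),(496,262),(150,342))]
print(np.round(C,4)); 
loc=np.array([[110,-65],[-110,-65],[-110,65],[110,65]])/1e3
# gauge x back(+y world), z up
def G(g,L): 
    c,s=np.cos(g[2]),np.sin(g[2]); L=np.asarray(L); return np.c_[g[0]+c*L[:,0]-s*L[:,1], g[1]+s*L[:,0]+c*L[:,1]]
f=least_squares(lambda g:(G(g,loc)-C).ravel(),[.5,.15,1.6]); print(f.x,np.round(f.fun,4))
g=f.x
print("seat,front,pins",G(g,[[.03,0],[-.062,0],[.047,.03],[.047,-.03]]))
print("cap top-cam",onplane("top",tz(153,177),.264),"side",onplane("side",sz(196,142),.264))
print("pins side",[onplane("side",sz(*p),.022) for p in((138,466),(236,477))])
print("pile",onplane("top",tz(691,222),.0875),onplane("side",sz(338,147),.0875),"ring",onplane("top",tz(687,229),.035))
for n,p in(("jar",(241,151)),("sieve",(323,162)),("turq",(312,233)),("narrow",(352,241)),("blk1",(250,278)),("blk2",(293,271))): print(n,onplane("top",np.array(p,float),.05))
E
```

```text
[[0.5499 0.2671]
 [0.5941 0.0537]
 [0.4695 0.0275]
 [0.424  0.2386]]
[0.50938134 0.14671201 1.7805597 ] [ 0.0001  0.0007  0.0018 -0.001  -0.0007 -0.0019 -0.0011  0.0021]
seat,front,pins [[0.50313448 0.17605442]
 [0.5222915  0.08607104]
 [0.47025219 0.18643493]
 [0.52893701 0.19892864]]
cap top-cam [0.50216177 0.17522026] side [0.49646348 0.1884787 ]
pins side [array([0.52556662, 0.20476777]), array([0.46594901, 0.19053326])]
pile [ 0.48862081 -0.09074818] [ 0.48476736 -0.08569114] ring [ 0.48764021 -0.09137195]
jar [ 0.71114533 -0.03971892]
sieve [ 0.6778558  -0.26779029]
turq [ 0.48157058 -0.22846139]
narrow [ 0.45909975 -0.33507504]
blk1 [ 0.36633381 -0.05989923]
blk2 [ 0.38259176 -0.17363818]
```

Emit:
carry_out(rows="93 30 -34 -20 -0.15; 93 66 -75 -30 -0.32; 93 102 -116 -30 -0.49; 93 138 -157 -30 -0.66; 93 174 -198 -30 -0.83")

```text
clock: 0.72
position: [0.3146, -0.4557, 0.2485]
orientation: [[0.437, 0.899, -0.0], [0.899, -0.437, 0.0], [-0.0, -0.0, -1.0]]
wrist_force: [0.6, 0.2, 1.2]
grip_width: 0.998
grasp_force: 0.0
```

```bash
cat >> h.py <<'E'
def go(x,y,z,ang):
    """tool-frame delta (mm, rad) to world TCP x,y,z with tool-y heading ang (rad)"""
    s=env.read_state(); R=s["orientation"]; d=R.T@(np.array([x,y,z])-s["position"])*1e3
    a=np.arctan2(R[1,1],R[0,1]); w=(ang-a+np.pi/2)%np.pi-np.pi/2
    print("d",np.round(d,1),"yaw",round(-w,3),"pos",np.round(s["position"],4),"F",np.round(s["wrist_force"],1),"t",round(s["clock"],2),"g",s["grip_width"],s["grasp_force"])
E
python3 - <<'E'
from h import *
go(.487,-.0885,.13,1.7806-np.pi/2)
im=env.capture("side"); cv2.imwrite("pics/s1.png",im)
E
```

```text
d [405.7  -5.5 118.5] yaw -0.662 pos [ 0.3146 -0.4557  0.2485] F [0.6 0.2 1.2] t 0.72 g 0.9978864363814692 0.0
```

Emit:
carry_out(rows="93 55 -1 0 -0.13; 93 112 -2 0 -0.26; 93 170 -3 10 -0.4; 93 228 -4 30 -0.53; 93 286 -5 50 -0.66")

```text
clock: 1.4
position: [0.4367, -0.1975, 0.1982]
orientation: [[-0.203, 0.979, 0.001], [0.979, 0.203, -0.0], [-0.0, 0.001, -1.0]]
wrist_force: [1.0, -1.2, -0.0]
grip_width: 1.003
grasp_force: 0.0
```

Run:
```python
from h import *
go(.487,-.0885,.12,1.7806-np.pi/2)
```

```text
d [96.6 71.4 78.2] yaw -0.005 pos [ 0.4367 -0.1975  0.1982] F [ 1.  -1.2 -0. ] t 1.4 g 1.0032122658709828 0.0
```

Emit:
carry_out(rows="93 40 30 0 -0.005; 93 80 60 20 -0.005; 93 97 71 50 -0.005; 93 97 71 68 -0.005; 93 97 71 68 -0.005")

```text
clock: 2.02
position: [0.4854, -0.0892, 0.1294]
orientation: [[-0.206, 0.979, -0.003], [0.979, 0.206, 0.0], [0.001, -0.003, -1.0]]
wrist_force: [0.0, 0.1, -1.1]
grip_width: 0.996
grasp_force: 0.0
```

Run:
```python
from h import *
go(.487,-.0885,.049,1.7806-np.pi/2)
t=env.capture("top"); s=env.capture("side")
a=cv2.resize(t[170:300,190:330],None,fx=4,fy=4,interpolation=cv2.INTER_CUBIC)
p=env.read_state()["position"]; R=env.read_state()["orientation"]
print(proj("side",[p,p+.0465*R[:,1],p-.0465*R[:,1]]),proj("top",[p]))
b=cv2.resize(s[110:270,200:360],None,fx=3.2,fy=3.2,interpolation=cv2.INTER_CUBIC)
h=min(len(a),len(b)); o=np.hstack([a[:h,:400],b[:h,:400]]) if 0 else b
cv2.imwrite("pics/p2.png",o)
cv2.imwrite("pics/t2.png",t)
```

```text
d [ 0.3  1.9 80.4] yaw -0.002 pos [ 0.4854 -0.0892  0.1294] F [ 0.   0.1 -1.1] t 2.02 g 0.9958593602464125 0.0
[[290.15946041 197.91453936]
 [272.04303037 196.12254285]
 [308.41831567 199.71467461]] [[262.34527739 229.92997209]]
```

View pics/p2.png

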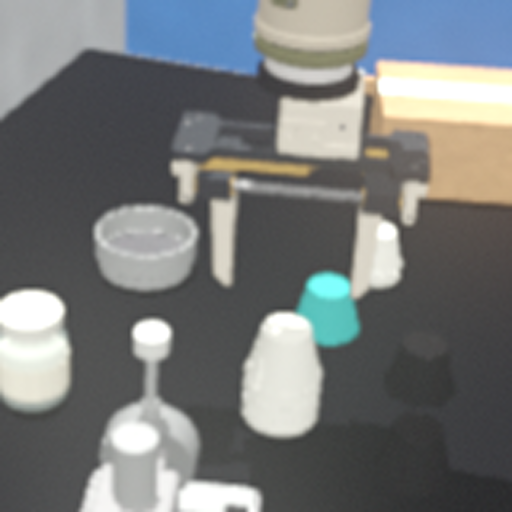

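The two fingertips straddle the pile, centred at crop (292,288). That is about (1,2) px from prediction, so the side camera is biased and the top camera agrees, so I'll use the top camera's positions. Next I descend.

Emit:
carry_out(rows="93 -1.5 2 20 0; 93 -1.5 2 40 0; 93 -1.5 2 60 0; 93 -1.5 2 79 0; 93 -1.5 2 79 0")

```text
clock: 2.75
position: [0.4884, -0.091, 0.0516]
orientation: [[-0.205, 0.979, -0.001], [0.979, 0.205, -0.0], [-0.0, -0.001, -1.0]]
wrist_force: [0.1, 0.1, 0.7]
grip_width: 1.0
grasp_force: 0.0
```

Run:
```python
from h import *
go(.4883,-.0902,.049,1.7806-np.pi/2)
```

```text
d [0.8 0.1 2.6] yaw -0.004 pos [ 0.4884 -0.091   0.0516] F [0.1 0.1 0.7] t 2.75 g 1.0002647074911846 0.0
```

Emit:
carry_out(rows="80 0.5 0 2 0; 70 0.5 0 2 0; 60 0.5 0 2 0; 40 0.5 0 2 0; 40 0.5 0 2 0")

```text
clock: 3.38
position: [0.4883, -0.0902, 0.0497]
orientation: [[-0.205, 0.979, -0.0], [0.979, 0.205, -0.0], [-0.0, -0.0, -1.0]]
wrist_force: [-0.7, -0.0, 1.1]
grip_width: 0.597
grasp_force: 29.0
```

Emit:
carry_out(rows="40 0 0 0 0; 40 0 0 -2 0; 40 0 0 -6 0; 40 0 0 -10 0; 40 0 0 -14 0")

```text
clock: 4.0
position: [0.4884, -0.0901, 0.064]
orientation: [[-0.206, 0.979, 0.0], [0.979, 0.206, 0.0], [-0.0, 0.0, -1.0]]
wrist_force: [-0.5, 0.0, -0.3]
grip_width: 0.597
grasp_force: 28.9
```

Run:
```python
from h import *
go(.4883,-.0902,.049,1.7806-np.pi/2)
s=env.capture("side")
cv2.imwrite("pics/p3.png",cv2.resize(s[150:270,220:360],None,fx=3.5,fy=3.5,interpolation=cv2.INTER_CUBIC))
```

```text
d [-0.1 -0.1 15. ] yaw -0.003 pos [ 0.4884 -0.0901  0.064 ] F [-0.5  0.  -0.3] t 4.0 g 0.597083218040325 28.868761863559484
```

View pics/p3.png

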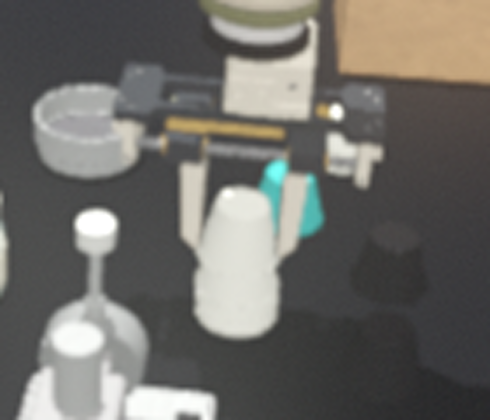

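Opening 55.5 mm, so the pads grip the cup about 13 mm above its rim. Next I lift higher, then turn the gripper to see its profile, because its body must clear the indicator.

Emit:
carry_out(rows="40 0 0 -15 0; 40 0 0 -30 0; 40 0 0 -50 0; 40 0 0 -70 0; 40 0 0 -90 0")

```text
clock: 4.68
position: [0.4882, -0.0901, 0.1548]
orientation: [[-0.205, 0.979, 0.0], [0.979, 0.205, -0.0], [-0.0, 0.0, -1.0]]
wrist_force: [1.3, -0.4, -1.0]
grip_width: 0.598
grasp_force: 28.9
```

Emit:
carry_out(rows="40 0 0 -10 0.18; 40 0 0 -20 0.36; 40 0 0 -30 0.54; 40 0 0 -40 0.72; 40 0 0 -50 0.9")

```text
clock: 5.3
position: [0.4882, -0.09, 0.2045]
orientation: [[0.643, 0.766, 0.0], [0.766, -0.643, 0.0], [0.0, 0.0, -1.0]]
wrist_force: [-0.1, 0.3, -0.3]
grip_width: 0.599
grasp_force: 28.9
```

Emit:
carry_out(rows="40 0 0 0 0.18; 40 0 0 0 0.36; 40 0 0 0 0.54; 40 0 0 0 0.65; 40 0 0 0 0.65")

```text
clock: 5.92
position: [0.4883, -0.0898, 0.204]
orientation: [[0.974, 0.227, 0.0], [0.227, -0.974, 0.0], [0.0, -0.0, -1.0]]
wrist_force: [0.1, 0.5, 0.1]
grip_width: 0.599
grasp_force: 28.9
```

Run:
```python
from h import *
go(.4883,-.0902,.2,1.7806-np.pi/2)
s=env.capture("side")
cv2.imwrite("pics/p4.png",cv2.resize(s[70:270,200:370],None,fx=3,fy=3,interpolation=cv2.INTER_CUBIC))
t=env.read_state(); p=t["position"];R=t["orientation"]
for h in(0,.084,.13):
  for x in(-.0375,0,.0375):
    q=p-h*R[:,2]+x*R[:,0]; print(h,x,np.round((proj("side",[q])[0]+[1,2]-[200,70])*3))
```

```text
d [-0.1  0.4  4. ] yaw -1.552 pos [ 0.4883 -0.0898  0.204 ] F [0.1 0.5 0.1] t 5.92 g 0.5986828632131981 28.86932179215364
0 -0.0375 [323. 317.]
0 0 [277. 314.]
0 0.0375 [232. 310.]
0.084 -0.0375 [333. 223.]
0.084 0 [285. 219.]
0.084 0.0375 [237. 216.]
0.13 -0.0375 [339. 168.]
0.13 0 [290. 164.]
0.13 0.0375 [240. 160.]
```

View pics/p4.png

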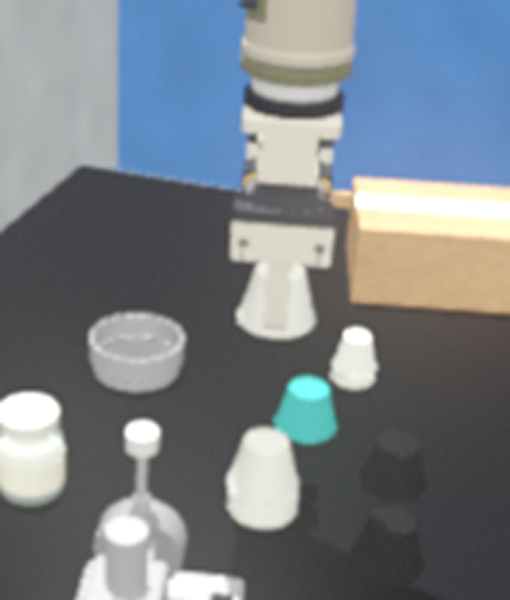

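The cup is in the grip and the other three cups are still nested at crop (263,478). The view also shows the gripper's end plates are wide but shallow in height, with a narrower waist above. The wrist and waist would hit the cap and indicator in a centred push. So I'll push with one opened finger, keeping the wrist about 55 mm to the side.

First I turn back and carry the cup to the plate front.

Emit:
carry_out(rows="40 0 0 0 -0.18; 40 0 0 0 -0.36; 40 0 0 0 -0.54; 40 0 0 0 -0.72; 40 0 0 0 -0.9")

```text
clock: 6.6
position: [0.4883, -0.0901, 0.2038]
orientation: [[0.421, 0.907, 0.0], [0.907, -0.421, 0.0], [0.0, 0.0, -1.0]]
wrist_force: [0.9, -0.4, -0.8]
grip_width: 0.594
grasp_force: 28.9
```

Emit:
carry_out(rows="40 0 0 0 -0.16; 40 0 0 0 -0.32; 40 0 0 0 -0.48; 40 0 0 0 -0.65; 40 0 0 0 -0.65")

```text
clock: 7.22
position: [0.4882, -0.0903, 0.2037]
orientation: [[-0.206, 0.979, 0.0], [0.979, 0.206, 0.0], [0.0, 0.0, -1.0]]
wrist_force: [0.4, -0.5, 0.0]
grip_width: 0.596
grasp_force: 28.9
```

Run:
```python
from h import *
go(.5223,.0861,.1,1.7806-np.pi/2)
```

```text
d [165.6  69.6 103.8] yaw -0.002 pos [ 0.4882 -0.0903  0.2037] F [ 0.4 -0.5  0. ] t 7.22 g 0.5960563680501411 28.86760820634663
```

Emit:
carry_out(rows="40 35 15 0 0; 40 75 32 10 0; 40 115 50 30 0; 40 150 63 60 0; 40 165 70 90 0")

```text
clock: 7.85
position: [0.5234, 0.0884, 0.1131]
orientation: [[-0.205, 0.979, 0.001], [0.979, 0.205, 0.001], [0.001, 0.001, -1.0]]
wrist_force: [0.7, 0.0, -0.9]
grip_width: 0.599
grasp_force: 28.9
```

Emit:
carry_out(rows="40 0 0 20 0; 40 0 0 40 0; 40 0 0 60 0; 40 0 0 75 0; 40 0 0 75 0")

```text
clock: 8.48
position: [0.5225, 0.0858, 0.0378]
orientation: [[-0.205, 0.979, -0.002], [0.979, 0.205, -0.001], [-0.0, -0.002, -1.0]]
wrist_force: [-0.1, 0.1, -0.6]
grip_width: 0.594
grasp_force: 28.9
```

Run:
```python
from h import *
go(.5223,.0861,.0305,1.7806-np.pi/2)
```

```text
d [ 0.4 -0.1  7.3] yaw -0.004 pos [0.5225 0.0858 0.0378] F [-0.1  0.1 -0.6] t 8.47 g 0.5943669601767877 28.86930138221942
```

Emit:
carry_out(rows="40 0 0 3 0; 40 0 0 5 0; 40 0 0 6 0; 40 0 0 7 0; 40 0 0 7 0")

```text
clock: 9.1
position: [0.5229, 0.0858, 0.0316]
orientation: [[-0.206, 0.979, 0.0], [0.979, 0.206, -0.0], [-0.0, 0.0, -1.0]]
wrist_force: [-0.2, -0.3, 0.1]
grip_width: 0.598
grasp_force: 28.9
```

Run:
```python
from h import *
go(.5223,.0861,.0305,1.7806-np.pi/2)
t=env.capture("side");cv2.imwrite("pics/p5.png",cv2.resize(t[180:345,190:330],None,fx=3.4,fy=3.4,interpolation=cv2.INTER_CUBIC))
```

```text
d [ 0.5 -0.6  1.1] yaw -0.003 pos [0.5229 0.0858 0.0316] F [-0.2 -0.3  0.1] t 9.1 g 0.5979637242638481 28.86895960313268
```

View pics/p5.png

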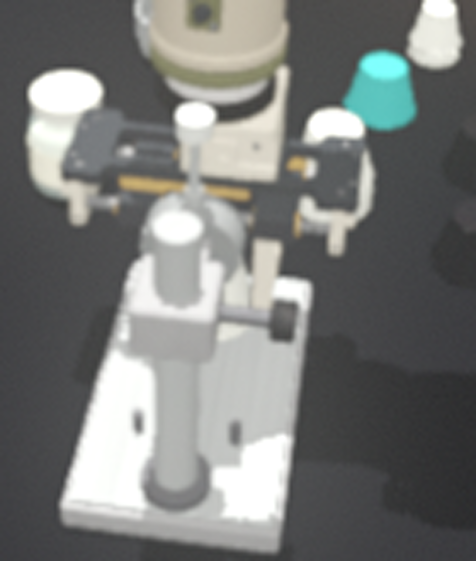

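The cup is held just above the plate, in front of the indicator. I'll lower it the last millimetres until there is contact, then release.

Emit:
carry_out(rows="40 0 0 0.5 0; 40 0 0 1 0; 40 0 0 1.5 0; 40 0 0 2 0; 40 0 0 2 0")

```text
clock: 9.78
position: [0.523, 0.0858, 0.0298]
orientation: [[-0.206, 0.979, 0.0], [0.979, 0.206, -0.0], [-0.0, 0.0, -1.0]]
wrist_force: [-0.1, -0.2, 3.6]
grip_width: 0.594
grasp_force: 29.5
```

Emit:
carry_out(rows="60 0 0 0 0; 75 0 0 0 0; 93 0 0 0 0; 93 0 0 0 0; 93 0 0 0 0")

```text
clock: 10.4
position: [0.5229, 0.0858, 0.0296]
orientation: [[-0.206, 0.979, -0.0], [0.979, 0.206, 0.0], [0.0, -0.0, -1.0]]
wrist_force: [0.0, 0.7, -0.3]
grip_width: 0.988
grasp_force: 0.0
```

Emit:
carry_out(rows="93 -12 0 0 0; 93 -32 0 0 0; 93 -52 0 0 0; 93 -52 -10 0 0; 93 -52 -20 0 0")

```text
clock: 11.02
position: [0.513, 0.0307, 0.0296]
orientation: [[-0.205, 0.979, -0.0], [0.979, 0.205, 0.0], [0.0, -0.0, -1.0]]
wrist_force: [0.4, 0.2, 0.2]
grip_width: 1.0
grasp_force: 0.0
```

Run:
```python
from h import *
t=env.capture("top")
a=cv2.resize(t[180:270,105:285],None,fx=4.4,fy=4.4,interpolation=cv2.INTER_CUBIC); cv2.imwrite("pics/p6.png",a)
g=[.50938,.14671,1.78056];c,s=np.cos(g[2]),np.sin(g[2])
w=lambda x,y:(g[0]+c*x-s*y,g[1]+s*x+c*y)
go(*w(-.114,.055),.0255,g[2]-np.pi/2)
```

```text
d [ -0.2 -32.7   4.1] yaw -0.002 pos [0.5113 0.0307 0.0295] F [-1.9 -0.1 -0.3] t 11.07 g 1.00292898103513 0.0
```

View pics/p6.png

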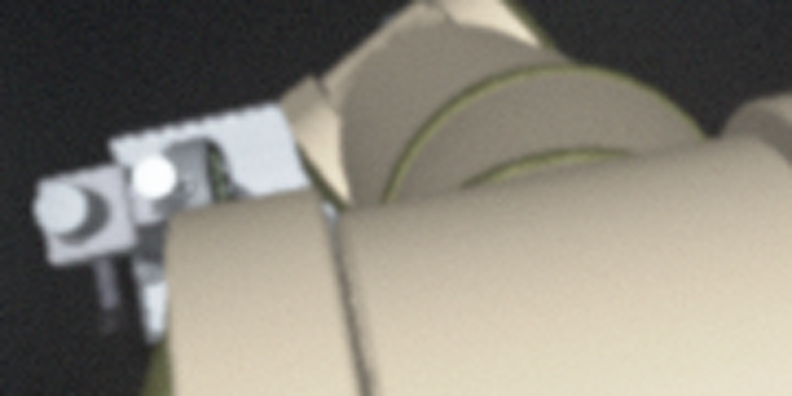

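The arm now covers the cup in the top view; the cap is clear at (153,177). I'll work out the wrist joint's height numerically, to check that the arm clears the 264 mm cap.

Run:
```python
from h import *
for z in(.219,.3,.4,.45,.5,.55): print(z,proj("side",[[.202,-.696,z]])[0].round())
s=env.capture("side"); cv2.imwrite("pics/s6.png",s)
t=env.read_state(); print(t["qpos"].round(3))
p=t["position"]
for z in(.03,.2,.3,.4,.5): print(z,proj("side",[[p[0],p[1],z]])[0].round())
```

```text
0.219 [412. 110.]
0.3 [417.  88.]
0.4 [423.  60.]
0.45 [426.  45.]
0.5 [429.  30.]
0.55 [432.  14.]
[ 0.014  0.666 -0.267  2.209  0.531  0.328 -0.498]
0.03 [264. 255.]
0.2 [266. 196.]
0.3 [268. 156.]
0.4 [270. 109.]
0.5 [273.  58.]
```

Wrist joint J6 sits about 0.33 m above the tip, so the forearm clears the cap by around 30 mm. Next I shift sideways and lower the finger.

Emit:
carry_out(rows="93 0 -12 0 0; 93 0 -24 0 0; 93 0 -33 0 0; 93 0 -33 2 0; 93 0 -33 4 0")

```text
clock: 11.75
position: [0.4822, 0.0242, 0.0255]
orientation: [[-0.206, 0.979, 0.001], [0.979, 0.206, 0.0], [0.0, 0.001, -1.0]]
wrist_force: [0.1, -0.7, -1.2]
grip_width: 0.997
grasp_force: 0.0
```

```bash
cat >> h.py <<'E'
g=[.50938,.14671,1.78056]
def w(x,y):
    c,s=np.cos(g[2]),np.sin(g[2]); return (g[0]+c*x-s*y,g[1]+s*x+c*y)
def gx():
    p=env.read_state()["position"]; c,s=np.cos(g[2]),np.sin(g[2]); d=p[:2]-g[:2]
    print("gauge tcp mm",np.round(1e3*np.array([c*d[0]+s*d[1],-s*d[0]+c*d[1],p[2]]),1))
E
python3 - <<'E'
from h import *
gx(); go(*w(-.05,.055),.0255,g[2]-np.pi/2)
E
```

```text
gauge tcp mm [-114.2   52.1   25.5]
d [64.2 -3.1  0. ] yaw -0.003 pos [0.4822 0.0242 0.0255] F [ 0.1 -0.7 -1.2] t 11.75 g 0.9971116972658 0.0
```

Emit:
carry_out(rows="93 4 -3 0 0; 93 10 -3 0 0; 93 17 -3 0 0; 93 25 -3 0 0; 93 33 -3 0 0")

```text
clock: 12.38
position: [0.4719, 0.0564, 0.0256]
orientation: [[-0.206, 0.979, -0.0], [0.979, 0.206, 0.0], [0.0, 0.0, -1.0]]
wrist_force: [0.1, -0.5, -0.7]
grip_width: 0.997
grasp_force: 0.1
```

Emit:
carry_out(rows="93 8 0 0 0; 93 16 0 0 0; 93 24 0 0 0; 93 32 0 0 0; 93 40 0 0 0")

```text
clock: 13.0
position: [0.4637, 0.0954, 0.0256]
orientation: [[-0.206, 0.979, -0.0], [0.979, 0.206, -0.0], [0.0, -0.0, -1.0]]
wrist_force: [-0.1, -0.4, -0.6]
grip_width: 0.998
grasp_force: 0.1
```

Run:
```python
from h import *
gx(); go(*w(-.02,.055),.0255,g[2]-np.pi/2)
s=env.capture("side"); cv2.imwrite("pics/s7.png",s)
print(proj("side",[[*w(0,0),.022],[*w(0,0),.067]])+[1,2])
```

```text
gauge tcp mm [-40.7  55.4  25.6]
d [20.7  0.3  0.1] yaw -0.003 pos [0.4637 0.0954 0.0256] F [-0.1 -0.4 -0.6] t 13.0 g 0.9984940097039569 0.08864536328701433
[[248.36105335 292.02616873]
 [248.6176196  277.28731987]]
```

Emit:
carry_out(rows="93 4 0 0 0; 93 8 0 0 0; 93 12 0 0 0; 93 16 0 0 0; 93 20 0 0 0")

```text
clock: 13.68
position: [0.4597, 0.1146, 0.0256]
orientation: [[-0.205, 0.979, -0.0], [0.979, 0.205, -0.0], [-0.0, -0.0, -1.0]]
wrist_force: [0.4, -0.1, -0.0]
grip_width: 1.001
grasp_force: 0.1
```

Emit:
carry_out(rows="93 1 0 0 0; 93 2 0 0 0; 93 3 0 0 0; 93 4 0 0 0; 93 4 0 0 0")

```text
clock: 14.3
position: [0.4589, 0.1184, 0.0256]
orientation: [[-0.206, 0.979, -0.0], [0.979, 0.206, 0.0], [0.0, -0.0, -1.0]]
wrist_force: [-0.1, 0.4, -0.6]
grip_width: 1.0
grasp_force: 0.0
```

Run:
```python
from h import *
gx(); go(*w(-.008,.055),.0255,g[2]-np.pi/2)
```

```text
gauge tcp mm [-17.2  55.3  25.6]
d [9.2 0.3 0.1] yaw -0.003 pos [0.4589 0.1184 0.0256] F [-0.1  0.4 -0.6] t 14.3 g 1.000033225877849 0.04744046694554527
```

Body front is now past the indicator plane with no contact. I'll continue in small steps and watch the force.

Emit:
carry_out(rows="93 1 0 0 0; 93 2 0 0 0; 93 3 0 0 0; 93 4 0 0 0; 93 4 0 0 0")

```text
clock: 14.92
position: [0.4581, 0.1211, 0.0256]
orientation: [[-0.203, 0.979, -0.0], [0.979, 0.203, -0.001], [-0.001, -0.001, -1.0]]
wrist_force: [0.6, -4.4, -0.1]
grip_width: 1.0
grasp_force: 0.4
```

Emit:
carry_out(rows="93 0.5 0 0 0; 93 1 0 0 0; 93 1.5 0 0 0; 93 2 0 0 0; 93 2 0 0 0")

```text
clock: 15.55
position: [0.4579, 0.1212, 0.0257]
orientation: [[-0.2, 0.98, -0.001], [0.98, 0.2, -0.003], [-0.003, -0.001, -1.0]]
wrist_force: [3.5, -13.7, 2.8]
grip_width: 0.996
grasp_force: 0.3
```

Run:
```python
from h import *
gx(); go(*w(-.008,.055),.0255,g[2]-np.pi/2)
s=env.capture("side"); t=env.capture("top"); cv2.imwrite("pics/s8.png",s); cv2.imwrite("pics/t8.png",t)
```

```text
gauge tcp mm [-14.2  55.7  25.7]
d [6.2 0.6 0.2] yaw -0.009 pos [0.4579 0.1212 0.0257] F [  3.5 -13.7   2.8] t 15.55 g 0.9959191093989936 0.2527858696612384
```

Run:
```python
from h import *
t=env.read_state(); R=t["orientation"]
print(R.T@t["wrist_force"],R.T@t["wrist_torque"])
```

```text
[-11.43646013   0.23912791  -3.34079727] [-0.27829509 -1.43156185  0.84271961]
```

Run:
```python
from h import *
s=cv2.imread("pics/s8.png"); x0,y0,x1,y1=205,225,285,335; f=4.9
a=cv2.resize(s[y0:y1,x0:x1],None,fx=f,fy=f,interpolation=cv2.INTER_CUBIC); b=a.copy()
th=np.linspace(0,2*np.pi,60)
for cx,col in((.030,(0,200,0)),(.024,(0,0,255))):
  for r,z in((.031,.022),(.0195,.0675)):
    P=[[*w(cx+r*np.cos(t),r*np.sin(t)),z] for t in th]
    for q in (proj("side",P)+[1,2]): cv2.circle(b,tuple(int(v) for v in (q-[x0,y0]+.5)*f),1,col,-1)
cv2.imwrite("pics/p9.png",np.hstack([a,b]))
```

```text
(no output)
```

View pics/p9.png

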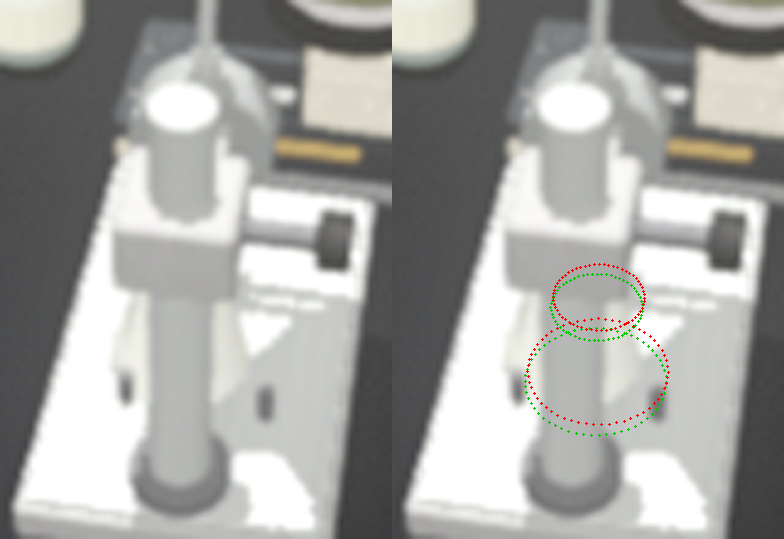

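The cup, visible as cream patches at crop (113–145,300–370) and (215–248,300–400), sits about 7 mm toward the left pin. It touches that pin at (125,388) but not the right one at (265,402), so it is wedged off-centre. I'll back off, shift the finger toward that side, then push and drag it back to the middle.

Emit:
carry_out(rows="93 -4 0 0 0; 93 -9 2 0 0; 93 -9 8 -3 0; 93 -9 14 -3 0; 93 -9 18 -3 0")

```text
clock: 16.27
position: [0.4778, 0.1195, 0.0287]
orientation: [[-0.206, 0.979, 0.0], [0.979, 0.206, 0.001], [0.0, 0.001, -1.0]]
wrist_force: [0.7, 0.1, 0.5]
grip_width: 0.999
grasp_force: 0.0
```

Run:
```python
from h import *
gx();t=env.read_state(); R=t["orientation"]
print(R.T@t["wrist_force"],R.T@t["wrist_torque"])
# numeric look: cup edge colours along side-view rows between pins
s=env.capture("side"); cv2.imwrite("pics/s9.png",s)
for v in(296,299,302): print(v,s[v,222:262,:].astype(int).mean(1).round().astype(int))
print(proj("side",[[*w(.047,-.03),.03],[*w(.047,.03),.03]])+[1,2])
```

```text
gauge tcp mm [-20.   36.6  28.7]
[-0.00733255  0.67215446 -0.51092964] [-0.08574785 -0.10345774 -0.0098966 ]
296 [255 238 206 193 197 203 209 219 230 235 237 236 225 200 180 178 181 182
 182 182 181 181 180 177 173 175 198 217 222 219 216 212 208 206 202 198
 197 199 199 199]
299 [251 234 208 194 194 199 211 221 225 229 235 237 226 202 180 177 181 182
 183 182 182 181 180 177 173 174 195 216 222 220 218 214 210 205 199 196
 198 199 199 199]
302 [255 255 255 255 255 253 232 181 155 165 204 232 230 207 182 178 181 183
 183 182 182 181 180 176 172 177 205 221 223 222 219 213 205 200 197 198
 197 195 196 199]
[[230.81852399 303.7112627 ]
 [258.90767517 307.38222468]]
```

```bash
cat >> h.py <<'E'
def sil(cx,cy,rows,H=.0455):
    th=np.linspace(0,2*np.pi,90); P=[[*w(cx+r*np.cos(t),cy+r*np.sin(t)),z] for r,z in((.031,.022),(.0195,.022+H)) for t in th]
    h=cv2.convexHull((proj("side",P)+[1,2]).astype(np.float32))[:,0]; o=[]
    for v in rows:
        xs=[]
        for a,b in zip(h,np.roll(h,-1,0)):
            if (a[1]-v)*(b[1]-v)<0: xs.append(a[0]+(v-a[1])/(b[1]-a[1])*(b[0]-a[0]))
        o.append([round(float(min(xs)),1),round(float(max(xs)),1)] if xs else None)
    return o
E
python3 - <<'E'
from h import *
for c in((.03,0),(.02,-.008),(.024,-.004),(.02,-.012)): print(c,sil(*c,(290,296,299,302)))
s=cv2.imread("pics/s9.png"); v=290; print(s[v,218:264].astype(int).mean(1).round().astype(int))
E
```

```text
(0.03, 0) [[235.6, 256.8], [233.5, 258.8], [232.4, 259.8], [231.7, 260.5]]
(0.02, -0.008) [[231.5, 255.1], [229.4, 257.1], [229.0, 257.5], [229.8, 256.7]]
(0.024, -0.004) [[233.5, 256.1], [231.4, 258.1], [230.5, 259.0], [230.6, 258.8]]
(0.02, -0.012) [[229.6, 253.3], [227.6, 255.3], [227.2, 255.6], [228.0, 254.8]]
[127 203 245 255 255 255 250 227 201 193 195 200 213 227 234 234 218 191
 177 177 181 182 182 181 182 181 180 178 174 176 198 215 218 215 210 205
 198 194 197 198 197 197 199 198 199 198]
```

Run:
```python
from h import *
s=cv2.imread("pics/s9.png").astype(int); z=cv2.imread("pics/s7.png").astype(int)
for v in(284,290,299,304):
    print(v,"R-B",(s[v,218:266,2]-s[v,218:266,0])); 
print(z[299,218:266].mean(1).round().astype(int))
```

```text
284 R-B [-2 -1  1  2  1  0  0  0  1  1  1  1  1  3  6  7  7  5  3  2  2  2  1  2
  2  3  2  2  3  2  2  2  2  2  2  1  2  2  1  1  1  1  1  0  1  0  1  0]
290 R-B [2 3 3 1 0 0 1 1 1 1 2 5 7 9 8 9 8 5 2 1 2 2 1 1 0 1 1 1 1 2 5 8 8 8 8 6 3
 2 2 2 2 1 2 1 0 1 0 0]
299 R-B [1 0 0 0 1 1 1 1 2 4 7 8 7 8 8 8 9 5 2 1 1 1 1 1 0 1 1 1 1 2 6 8 8 8 8 8 8
 6 2 1 0 2 2 2 1 1 1 1]
304 R-B [0 0 0 0 0 0 0 0 0 1 1 0 0 3 7 8 8 6 2 1 2 0 1 1 2 1 2 1 2 3 7 8 8 7 7 3 1
 0 1 0 1 0 0 1 1 1 1 1]
[251 255 255 255 255 255 255 255 255 255 255 249 246 251 255 255 248 220
 187 179 182 183 183 182 183 182 180 178 175 173 196 225 244 248 252 255
 255 247 226 210 204 200 200 200 199 199 201 203]
```

Colour edges put the cup at about (20,-12) mm in gauge axes, the seat being at (30,0), so it slipped off the finger's edge. It has to be nudged from the -y side. I'll go round with the wrist on the other side, where its body stays clear.

Emit:
carry_out(rows="93 -20 0 0 0; 93 -28 15 0 0; 93 -28 45 0 0; 93 -28 80 0 0; 93 -28 115 0 0")

```text
clock: 16.95
position: [0.5975, 0.116, 0.0288]
orientation: [[-0.205, 0.979, 0.0], [0.979, 0.205, 0.001], [0.001, 0.001, -1.0]]
wrist_force: [-0.4, -0.3, -0.1]
grip_width: 1.003
grasp_force: 0.0
```

Emit:
carry_out(rows="93 0 15 0 0; 93 0 20 0 0; 93 8 20 2 0; 93 16 20 3 0; 93 24 20 3 0")

```text
clock: 17.58
position: [0.6091, 0.1438, 0.0256]
orientation: [[-0.207, 0.978, -0.001], [0.978, 0.207, -0.0], [0.0, -0.001, -1.0]]
wrist_force: [0.3, 0.0, -0.9]
grip_width: 1.0
grasp_force: 0.0
```

```bash
cat >> h.py <<'E'
def ft():
    gx(); t=env.read_state(); R=t["orientation"]
    print("F",(R.T@t["wrist_force"]).round(2),"M",(R.T@t["wrist_torque"]).round(3),"t",round(t["clock"],2))
def edges(name):
    s=env.capture("side"); cv2.imwrite("pics/%s.png"%name,s); s=s.astype(int)
    for v in(287,290,293,296,299,302,304):
        d=cv2.GaussianBlur((s[v,215:270,2]-s[v,215:270,0]).astype(np.float32)[None],(1,1),0)[0]
        i=np.where(d>=4)[0]+215; print(v,i.min() if len(i) else None,i.max() if len(i) else None,end="; ")
    print()
E
python3 - <<'E'
from h import *
ft(); edges("s10"); print(w(-.014,-.098)); go(*w(-.014,-.098),.0255,g[2]-np.pi/2)
E
```

```text
gauge tcp mm [-23.6 -97.   25.6]
F [-0.    0.26  0.89] M [-0.054 -0.102 -0.04 ] t 17.57
287 230 252; 290 229 254; 293 228 255; 296 227 255; 299 227 255; 302 232 254; 304 232 253; 
(np.float64(0.6081470575306741), np.float64(0.15342329626431936))
d [8.1 0.8 0.3] yaw -0.001 pos [0.6091 0.1453 0.0257] F [-0.1  0.7 -0.1] t 17.62 g 0.9988891951439798 0.0
```

Cup still in place. I'll advance gently beside it to find where the body first touches.

Emit:
carry_out(rows="93 3 -1 0 0; 93 5 -1 0 0; 93 7 -1 0 0; 93 8 -1 0 0; 93 9 -1 0 0")

```text
clock: 18.25
position: [0.6073, 0.1515, 0.0256]
orientation: [[-0.205, 0.979, 0.0], [0.979, 0.205, -0.0], [-0.0, 0.0, -1.0]]
wrist_force: [0.5, -0.6, -0.6]
grip_width: 1.001
grasp_force: 0.0
```

Run:
```python
from h import *
ft(); edges("s11")
```

```text
gauge tcp mm [-15.7 -96.7  25.6]
F [-0.71  0.41  0.63] M [-0.124 -0.086  0.013] t 18.25
287 230 252; 290 229 254; 293 228 255; 296 227 256; 299 227 255; 302 232 254; 304 232 252;
```

Emit:
carry_out(rows="93 0.5 0 0 0; 93 1 0 0 0; 93 2 0 0 0; 93 3 0 0 0; 93 3 0 0 0")

```text
clock: 18.92
position: [0.6071, 0.1519, 0.0256]
orientation: [[-0.205, 0.979, 0.0], [0.979, 0.205, -0.003], [-0.003, -0.001, -1.0]]
wrist_force: [2.9, -8.7, 2.7]
grip_width: 0.999
grasp_force: 0.0
```

Run:
```python
from h import *
ft()
```

```text
gauge tcp mm [-15.3 -96.6  25.6]
F [-9.16  1.07 -2.7 ] M [-0.006 -1.025 -0.745] t 18.93
```

The body itself touches the indicator at x ≈ -15 when the end block lies under it (same force signature as before). With the wrist at y ≈ +38 the end block passes outside the indicator. The opening then sets the finger's y, so closing will drag the cup back toward the centre. I'll go back round.

Emit:
carry_out(rows="93 -15 0 0 0; 93 -32 -10 0 0; 93 -32 -45 0 0; 93 -32 -85 0 0; 93 -32 -120 0 0")

```text
clock: 19.55
position: [0.4937, 0.0969, 0.0257]
orientation: [[-0.204, 0.979, -0.001], [0.979, 0.204, 0.0], [0.0, -0.001, -1.0]]
wrist_force: [-0.2, 0.3, -1.3]
grip_width: 1.002
grasp_force: 0.0
```

Emit:
carry_out(rows="93 0 -13 -1 0; 93 0 -16 -2 0; 93 8 -16 -2 0; 93 16 -16 -2 0; 93 22 -16 -2 0")

```text
clock: 20.18
position: [0.476, 0.1179, 0.0275]
orientation: [[-0.206, 0.979, 0.0], [0.979, 0.206, 0.001], [0.0, 0.0, -1.0]]
wrist_force: [0.8, -1.2, -1.2]
grip_width: 0.998
grasp_force: 0.0
```

Run:
```python
from h import *
ft(); edges("s12")
```

```text
gauge tcp mm [-21.3  38.7  27.5]
F [-1.33  0.58  1.16] M [-0.073  0.003  0.008] t 20.18
287 230 252; 290 229 253; 293 228 255; 296 227 256; 299 228 255; 302 232 254; 304 232 252;
```

Emit:
carry_out(rows="93 2 0 0 0; 93 4 0 0 0; 93 5 0 0 0; 93 6 0 0 0; 93 6 0 0 0")

```text
clock: 20.85
position: [0.4742, 0.1222, 0.0276]
orientation: [[-0.205, 0.979, -0.0], [0.979, 0.205, -0.001], [-0.0, -0.001, -1.0]]
wrist_force: [-0.3, -0.9, -0.7]
grip_width: 1.0
grasp_force: 0.6
```

Run:
```python
from h import *
ft(); edges("s13")
```

```text
gauge tcp mm [-16.7  39.6  27.6]
F [-0.8  -0.5   0.69] M [ 0.007 -0.331 -0.007] t 20.85
287 230 252; 290 229 253; 293 228 255; 296 227 256; 299 227 255; 302 232 254; 304 232 253;
```

Emit:
carry_out(rows="93 1 0 0 0; 93 2 0 0 0; 93 3 0 0 0; 93 3 0 0 0; 93 3 0 0 0")

```text
clock: 21.52
position: [0.473, 0.1234, 0.0275]
orientation: [[-0.203, 0.979, -0.002], [0.979, 0.203, -0.003], [-0.003, -0.002, -1.0]]
wrist_force: [0.2, -7.3, 1.1]
grip_width: 1.001
grasp_force: 3.7
```

Run:
```python
from h import *
ft(); edges("s14")
```

```text
gauge tcp mm [-15.2  40.4  27.5]
F [-7.22 -1.32 -1.11] M [ 0.269 -1.743  0.28 ] t 21.52
287 231 252; 290 229 253; 293 228 255; 296 227 256; 299 227 255; 302 232 255; 304 232 253;
```

The lever arm shows this contact is the finger on the cup. Now I close the fingers, which moves the finger toward +y and drags the cup back.

Emit:
carry_out(rows="85 0 0 0 0; 78 0 0 0 0; 70 0 0 0 0; 64 0 0 0 0; 64 0 0 0 0")

```text
clock: 22.2
position: [0.4741, 0.1263, 0.0277]
orientation: [[-0.206, 0.978, 0.001], [0.978, 0.206, 0.001], [0.001, 0.001, -1.0]]
wrist_force: [-0.4, -0.8, 0.3]
grip_width: 0.69
grasp_force: 0.0
```

Run:
```python
from h import *
ft(); edges("s15"); print(env.read_state()["grip_width"]*93)
for c in((.03,0),(.025,-.004),(.025,-.008),(.022,-.010),(.02,-.012)): print(c,sil(*c,(287,290,293,296,299,302,304)))
```

```text
gauge tcp mm [-12.6  38.8  27.7]
F [-0.72 -0.57 -0.31] M [-0.105 -0.072 -0.051] t 22.2
287 233 254; 290 232 255; 293 231 256; 296 229 258; 299 230 258; 302 232 257; 304 232 256; 
63.99765920168037
(0.03, 0) [[236.7, 255.8], [235.6, 256.8], [234.6, 257.8], [233.5, 258.8], [232.4, 259.8], [231.7, 260.5], [231.9, 260.4]]
(0.025, -0.004) [[234.6, 254.9], [233.6, 255.9], [232.5, 256.9], [231.4, 257.9], [230.5, 258.8], [230.5, 258.8], [231.1, 258.2]]
(0.025, -0.008) [[232.7, 253.2], [231.6, 254.2], [230.6, 255.2], [229.5, 256.2], [228.6, 257.1], [228.7, 257.0], [229.4, 256.2]]
(0.022, -0.01) [[231.6, 252.8], [230.6, 253.8], [229.6, 254.8], [228.5, 255.9], [227.9, 256.4], [228.4, 255.9], [229.5, 254.8]]
(0.02, -0.012) [[230.6, 252.3], [229.6, 253.3], [228.6, 254.3], [227.6, 255.3], [227.2, 255.6], [228.0, 254.8], [229.3, 253.4]]
```

The drag worked: the cup is now at about (23,-6). I'll repeat once more, reopening while backed off.

Emit:
carry_out(rows="64 -6 0 0 0; 84 -8 0 0 0; 84 -8 0 0 0; 84 -4 0 0 0; 84 0 0 0 0")

```text
clock: 22.88
position: [0.4737, 0.126, 0.0276]
orientation: [[-0.206, 0.979, 0.0], [0.979, 0.206, 0.0], [0.0, 0.0, -1.0]]
wrist_force: [-0.9, 0.1, -0.4]
grip_width: 0.901
grasp_force: 0.0
```

Emit:
carry_out(rows="84 1 0 0 0; 84 2 0 0 0; 74 2 0 0 0; 64 2 0 0 0; 56 2 0 0 0")

```text
clock: 23.5
position: [0.4734, 0.1277, 0.0276]
orientation: [[-0.206, 0.979, 0.0], [0.979, 0.206, 0.0], [0.0, 0.0, -1.0]]
wrist_force: [0.3, 0.6, 1.0]
grip_width: 0.637
grasp_force: 0.0
```

Run:
```python
from h import *
ft(); edges("s16"); print(env.read_state()["grip_width"]*93)
```

```text
gauge tcp mm [-11.1  39.1  27.6]
F [ 0.57  0.42 -1.02] M [-0.054 -0.093  0.041] t 23.5
287 248 254; 290 233 255; 293 232 256; 296 230 258; 299 230 258; 302 232 258; 304 232 258; 
57.85820258995467
```

Emit:
carry_out(rows="66 -4 0 0 0; 76 -4 0 0 0; 76 -1 0 0 0; 76 1 0 0 0; 76 2 0 0 0")

```text
clock: 24.18
position: [0.4724, 0.1288, 0.0275]
orientation: [[-0.205, 0.979, -0.001], [0.979, 0.205, -0.001], [-0.001, -0.001, -1.0]]
wrist_force: [-0.3, -5.1, 0.2]
grip_width: 0.815
grasp_force: 2.0
```

Emit:
carry_out(rows="76 0.5 0 0 0; 76 1 0 0 0; 70 1 0 0 0; 62 1 0 0 0; 56 1 0 0 0")

```text
clock: 24.8
position: [0.4745, 0.1308, 0.0278]
orientation: [[-0.204, 0.979, 0.003], [0.979, 0.204, 0.001], [0.001, 0.003, -1.0]]
wrist_force: [5.5, -3.3, -1.1]
grip_width: 0.622
grasp_force: 2.5
```

Run:
```python
from h import *
ft(); edges("s17"); print(env.read_state()["grip_width"]*93)
```

```text
gauge tcp mm [-8.3 37.4 27.8]
F [-4.32  4.7   1.07] M [-0.631 -0.785  0.343] t 24.8
287 248 255; 290 234 256; 293 233 257; 296 231 258; 299 231 259; 302 232 259; 304 232 258; 
57.108006917121564
```

Cup is now at about (27,-2), within 4 mm of the seat. One more gentle push.

Emit:
carry_out(rows="64 -5 -2 0 0; 70 -5 -2 0 0; 70 -3 -2 0 0; 70 -1.5 -2 0 0; 70 0 -2 0 0")

```text
clock: 25.48
position: [0.4709, 0.1299, 0.0276]
orientation: [[-0.205, 0.979, 0.0], [0.979, 0.205, -0.0], [-0.0, -0.0, -1.0]]
wrist_force: [2.4, -5.0, 0.8]
grip_width: 0.752
grasp_force: 2.4
```

Run:
```python
from h import *
ft(); edges("s18"); print(env.read_state()["grip_width"]*93)
```

```text
gauge tcp mm [-8.4 41.2 27.6]
F [-5.36  1.38 -0.79] M [-0.306 -0.754  0.243] t 25.48
287 248 254; 290 234 256; 293 232 257; 296 231 258; 299 230 259; 302 232 259; 304 232 258; 
69.72806426504634
```

Emit:
carry_out(rows="70 1 -1 0 0; 70 2 -1 0 0; 64 2 -1 0 0; 60 2 -1 0 0; 60 2 -1 0 0")

```text
clock: 26.15
position: [0.4719, 0.1303, 0.0279]
orientation: [[-0.201, 0.98, 0.003], [0.98, 0.201, -0.001], [-0.001, 0.003, -1.0]]
wrist_force: [10.2, -7.6, -1.5]
grip_width: 0.647
grasp_force: 4.9
```

Run:
```python
from h import *
ft(); edges("s19"); print(env.read_state()["grip_width"]*93)
```

```text
gauge tcp mm [-8.3 40.1 27.9]
F [-9.52  8.41  1.56] M [-1.28  -1.468  0.703] t 26.15
287 248 255; 290 234 256; 293 233 257; 296 231 258; 299 231 259; 302 232 259; 304 232 258; 
60.431975578109366
```

Emit:
carry_out(rows="62 -5 0 0 0; 68 -6 0 2 0; 68 -6 0 3.5 0; 68 -4 0 3.5 0; 68 -2 0 3.5 0")

```text
clock: 26.82
position: [0.4695, 0.1296, 0.024]
orientation: [[-0.205, 0.979, -0.001], [0.979, 0.205, -0.001], [-0.001, -0.001, -1.0]]
wrist_force: [2.2, -7.0, 0.5]
grip_width: 0.725
grasp_force: 3.5
```

Emit:
carry_out(rows="68 0.5 0 0 0; 68 1 0 0 0; 68 1 0 0 0; 62 1 0 0 0; 60 1 0 0 0")

```text
clock: 27.45
position: [0.4714, 0.1301, 0.0243]
orientation: [[-0.203, 0.979, 0.002], [0.979, 0.203, -0.0], [-0.001, 0.002, -1.0]]
wrist_force: [6.8, -4.7, -1.4]
grip_width: 0.655
grasp_force: 3.4
```

Run:
```python
from h import *
ft(); edges("s20"); print(env.read_state()["grip_width"]*93)
for c in((.03,0),(.028,0),(.028,-.002),(.026,-.002)): print(c,sil(*c,(290,293,296,299,302,304)))
```

```text
gauge tcp mm [-8.3 40.6 24.3]
F [-6.02  5.67  1.44] M [-0.805 -1.079  0.481] t 27.45
287 248 255; 290 234 256; 293 233 257; 296 231 258; 299 231 259; 302 232 259; 304 232 258; 
60.040308682033874
(0.03, 0) [[235.6, 256.8], [234.6, 257.8], [233.5, 258.8], [232.4, 259.8], [231.7, 260.5], [231.9, 260.4]]
(0.028, 0) [[235.6, 257.2], [234.5, 258.2], [233.4, 259.1], [232.3, 260.1], [231.9, 260.6], [232.2, 260.3]]
(0.028, -0.002) [[234.6, 256.3], [233.5, 257.3], [232.5, 258.3], [231.4, 259.3], [231.0, 259.7], [231.3, 259.4]]
(0.026, -0.002) [[234.5, 256.6], [233.5, 257.6], [232.4, 258.6], [231.4, 259.6], [231.2, 259.8], [231.7, 259.3]]
```

Edges fit (28,-2), about 3 mm from the seat, and repeated pushes, including a sideways one, no longer move the cup, so it is against both pins. I retreat straight back, then rise and close the fingers for the cap.

Emit:
carry_out(rows="60 -3 0 0 0; 60 -20 0 0 0; 60 -45 0 0 0; 60 -75 0 0 0; 60 -100 0 -20 0")

```text
clock: 28.12
position: [0.4892, 0.031, 0.0433]
orientation: [[-0.206, 0.979, -0.003], [0.979, 0.206, -0.001], [-0.0, -0.003, -1.0]]
wrist_force: [-0.6, -0.0, 0.1]
grip_width: 0.64
grasp_force: 0.0
```

Emit:
carry_out(rows="20 0 0 -60 0; 0 0 0 -120 0; 0 0 0 -180 0; 0 0 0 -240 0; 0 0 0 -260 0")

```text
clock: 28.75
position: [0.4908, 0.0322, 0.3076]
orientation: [[-0.205, 0.979, 0.005], [0.979, 0.205, -0.001], [-0.002, 0.005, -1.0]]
wrist_force: [-1.3, -0.7, -0.6]
grip_width: 0.157
grasp_force: 0.0
```

Run:
```python
from h import *
ft(); edges("s21"); go(.5026,.1757,.285,g[2]-np.pi/2)
t=env.capture("top"); cv2.imwrite("pics/t21.png",t)
# cap: brightest blob near (139,219)
c=t[205:235,125:155].min(2); y,x=np.where(c>240); print("cap px",x.mean()+125,y.mean()+205,len(x), onplane("top",np.array([x.mean()+125,y.mean()+205]),.264))
```

```text
gauge tcp mm [-108.2   42.   307.6]
F [-0.47 -1.41  0.56] M [-0.097 -0.042 -0.002] t 28.75
287 248 255; 290 248 255; 293 233 256; 296 232 258; 299 231 259; 302 232 259; 304 232 258; 
d [138.1  40.4  23.4] yaw -0.004 pos [0.4912 0.0322 0.3085] F [1.5 0.  2.4] t 28.8 g 0.11202593430774709 0.0<stdin>:5: RuntimeWarning: Mean of empty slice.
  ret = ret.dtype.type(ret / rcount)
Traceback (most recent call last):
  File "h.py", line 10, in onplane
    return least_squares(lambda p:(proj(n,[[p[0],p[1],z]])-px).ravel(),[.6,0]).x
           ~~~~~~~~~~~~~^^^^^^^^^^^^^^^^^^^^^^^^^^^^^^^^^^^^^^^^^^^^^^^^^^^^^^
ValueError: Residuals are not finite in the initial point.
```

Emit:
carry_out(rows="0 30 8 0 0; 0 65 20 0 0; 0 100 32 0 0; 0 130 40 0 0; 0 138 40 10 0")

```text
clock: 29.48
position: [0.5005, 0.1775, 0.2928]
orientation: [[-0.208, 0.978, -0.001], [0.978, 0.208, 0.0], [0.001, -0.001, -1.0]]
wrist_force: [0.0, -0.4, -1.0]
grip_width: 0.006
grasp_force: 0.0
```

Emit:
carry_out(rows="0 0 0 5 0; 0 0 0 10 0; 0 0 0 14 0; 0 0 0 14 0; 0 0 0 14 0")

```text
clock: 30.1
position: [0.501, 0.176, 0.2803]
orientation: [[-0.205, 0.979, 0.0], [0.979, 0.205, -0.0], [-0.0, 0.0, -1.0]]
wrist_force: [0.4, -0.2, -0.1]
grip_width: 0.007
grasp_force: 0.0
```

Run:
```python
from h import *
ft(); go(.5024,.1755,.25,g[2]-np.pi/2)
```

```text
gauge tcp mm [ 30.4   2.1 280.3]
F [-0.25  0.33  0.09] M [-0.129 -0.039  0.027] t 30.1
d [-0.7  1.2 30.3] yaw -0.003 pos [0.501  0.176  0.2803] F [ 0.4 -0.2 -0.1] t 30.1 g 0.0068182145673868575 0.0
```

Over the cap. Pressing down slowly toward z ≈ 0.247, above the expected contact at 0.238–0.241.

Emit:
carry_out(rows="0 -0.5 1 6 0; 0 -0.5 1 12 0; 0 -0.5 1 16 0; 0 -0.5 1 19 0; 0 -0.5 1 22 0")

```text
clock: 30.72
position: [0.502, 0.176, 0.2579]
orientation: [[-0.206, 0.979, -0.0], [0.979, 0.206, 0.0], [0.0, -0.0, -1.0]]
wrist_force: [0.2, -0.2, -0.5]
grip_width: 0.007
grasp_force: 0.0
```

Emit:
carry_out(rows="0 0 0 2.5 0; 0 0 0 5 0; 0 0 0 7.5 0; 0 0 0 10 0; 0 0 0 11 0")

```text
clock: 31.35
position: [0.502, 0.1759, 0.247]
orientation: [[-0.206, 0.979, -0.0], [0.979, 0.206, 0.0], [0.0, -0.0, -1.0]]
wrist_force: [-0.2, -0.3, 1.2]
grip_width: 0.004
grasp_force: 0.7
```

Run:
```python
from h import *
ft(); edges("s22")
```

```text
gauge tcp mm [ 30.1   1.1 247. ]
F [-0.25 -0.26 -1.19] M [-0.085 -0.012  0.015] t 31.35
287 248 251; 290 248 256; 293 233 256; 296 232 258; 299 231 259; 302 231 259; 304 231 258;
```

Emit:
carry_out(rows="0 0 0 1 0; 0 0 0 2 0; 0 0 0 3 0; 0 0 0 4 0; 0 0 0 5 0")

```text
clock: 32.02
position: [0.502, 0.1759, 0.242]
orientation: [[-0.206, 0.979, -0.0], [0.979, 0.206, -0.0], [-0.0, -0.0, -1.0]]
wrist_force: [-0.0, -0.1, 1.4]
grip_width: 0.007
grasp_force: 0.7
```

Emit:
carry_out(rows="0 0 0 0.5 0; 0 0 0 1 0; 0 0 0 1.5 0; 0 0 0 2 0; 0 0 0 2 0")

```text
clock: 32.65
position: [0.502, 0.1759, 0.24]
orientation: [[-0.206, 0.979, -0.0], [0.979, 0.206, 0.0], [0.0, -0.0, -1.0]]
wrist_force: [-0.1, 0.5, 1.1]
grip_width: 0.007
grasp_force: 0.2
```

Emit:
carry_out(rows="0 0 0 0.5 0; 0 0 0 1 0; 0 0 0 1.3 0; 0 0 0 1.3 0; 0 0 0 1.3 0")

```text
clock: 33.28
position: [0.502, 0.1759, 0.2393]
orientation: [[-0.205, 0.979, 0.0], [0.979, 0.205, -0.0], [-0.0, 0.0, -1.0]]
wrist_force: [-1.6, -1.2, 7.0]
grip_width: 0.006
grasp_force: 3.7
```

Foot is on the cup, with the force rising to 7 N at a cup height of about 45.3 mm. A touch more, then lift off.

Emit:
carry_out(rows="0 0 0 0.2 0; 0 0 0 0.4 0; 0 0 0 0.4 0; 0 0 0 0.4 0; 0 0 0 0.4 0")

```text
clock: 33.9
position: [0.502, 0.176, 0.2393]
orientation: [[-0.206, 0.979, 0.001], [0.979, 0.206, -0.0], [-0.0, 0.001, -1.0]]
wrist_force: [-2.8, -1.5, 11.5]
grip_width: 0.005
grasp_force: 5.7
```

Emit:
carry_out(rows="0 0 0 -0.5 0; 0 0 0 -2 0; 0 0 0 -10 0; 0 0 0 -30 0; 0 0 0 -60 0")

```text
clock: 34.52
position: [0.5016, 0.1757, 0.2987]
orientation: [[-0.206, 0.979, -0.002], [0.979, 0.206, -0.0], [0.0, -0.002, -1.0]]
wrist_force: [0.7, -0.2, 0.2]
grip_width: 0.003
grasp_force: 0.0
```

Emit:
carry_out(rows="0 -25 0 0 0; 0 -70 0 0 0; 0 -120 0 0 0; 0 -165 0 0 0; 0 -165 0 0 0")

```text
clock: 35.15
position: [0.5363, 0.0105, 0.2983]
orientation: [[-0.2, 0.98, -0.0], [0.98, 0.2, -0.001], [-0.001, -0.001, -1.0]]
wrist_force: [-0.4, 1.2, -0.1]
grip_width: 0.002
grasp_force: 0.0
```

Run:
```python
from h import *
ft(); edges("s24")
s=cv2.imread("pics/s24.png"); c=s[200:240,235:262].min(2)
# cap top blob height in side view
y,x=np.where(c>225); print("cap rows",y.min()+200,y.max()+200,x.min()+235,x.max()+235)
print("pred cap lowered/raised",proj("side",[[.5024,.1755,.239],[.5024,.1755,.264]])+[1,2])
z=cv2.imread("pics/s6.png"); k=z[195:240,235:262].min(2); y,x=np.where(k>225); print("raised rows",y.min()+195,y.max()+195)
```

```text
gauge tcp mm [-138.8    2.   298.3]
F [ 1.24 -0.18  0.05] M [-0.111  0.015  0.052] t 35.15
287 251 255; 290 248 256; 293 233 257; 296 232 259; 299 231 259; 302 232 259; 304 231 258; 
cap rows 217 224 242 252
pred cap lowered/raised [[247.68289631 220.21367304]
 [247.85108311 208.91631886]]
raised rows 210 217
```

The cap has stayed down at row ~220, as predicted for lowered, the cup is unmoved and the arm is clear. Handing in.

```bash
python3 -c "
from workcell import env
print(env.hand_in())"
```

```text
the job is handed in; nothing more can be done
None
```

I handed the job in at about 35 s, but no verdict came back: the top wide cup stands mouth down about 3 mm from the seat by camera, apparently against both pins. The foot was pressed onto it with about 11 N and stayed down (cup height about 45.3 mm), the other three wide cups looked still nested after the lift, and I kept clear of the narrow cups, sieve and jar; the gripper body twice touched the indicator lightly, at no more than about 14 N.

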